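# Clear the clamped air gun, then hold a washed bearing over its nozzle

## Task

We dry washed bearings on the air gun that is clamped to the bench. First clear the water from its nozzle: squeeze the sprung lever right in against the body, then let it spring fully back. Then take the washed bearing out of the drain tray, carry it over the splash screen without touching the screen, and hold it flat and centred about one centimetre above the nozzle tip, not touching the gun; leave the micrometer and the dry bearings where they lie, and finish while still holding the bearing there, because I shall work the lever myself.

Things in the scene. Friction and masses are not known exactly. Their poses are not given: they have to be found in the camera images.
- air_gun: Air gun clamped level on a fixed grey base plate (122x255x10 mm). Origin on the bench under the gun's axis; x across the gun, away from the robot at yaw 0; y along it to the hose end, nozzle at the -y end. Round body 20 mm thick, axis 75 mm up, y -64 to +91 mm; clamp posts (34 mm wide, 95 mm high) at y -56 and +80, free below between them. Hose from y 102 down to the bench at (32, 145).
- gun_lever (a joint): Sprung lever on the -x side of the gun's body, hinged on an upright pin at (-13, -35, 75) mm in the air_gun frame, free end towards +y: steel strip 14 mm high, 3 mm thick, 84 mm long. 0 = released, standing out; 0.167 rad = squeezed fully in, parallel to the body. Springs back when let go; takes about 3 N to start and 8 N fully in at the squeeze point.
- squeeze_point (a point): Where to squeeze lever and gun together, from straight above, closing along x: (-2, 25, 75) mm in the air_gun frame, 60 mm from the hinge pin, at the height of the gun's axis. The gun's far side is 12 mm from it towards +x. The lever's outer face is 23 mm from it towards -x when released, 12.5 mm when fully in. Axes as air_gun.
- nozzle_tip (a point): Mouth of the upturned brass nozzle, at (0, -88, 120) mm in the air_gun frame: top of the nozzle, 6 mm wide there and 10 mm wide 8 mm lower; z up. 120 mm above the bench.
- splash_screen: Clear splash screen in an aluminium frame on the same base plate; origin and axes of air_gun. One panel at x = -60 mm, y -155 to -55 mm (between nozzle and robot); one at y = -150 mm, x -65 to +45 mm; frame up to 10 mm thick, top edge 141 mm above the bench, 21 mm above the nozzle tip. Open towards +x, +y and above. Not to be touched.
- drain_tray: Fixed shallow perforated dark steel tray, 160 (x) x 130 (y) x 22 mm high, rim up to 25 mm, walls 3 mm; origin in the centre of its underside, inner floor 3 mm above the bench.
- bearing_center (a point): Centre (half-way up) of the washed bearing, the only one in the drain tray, lying flat on its floor: a plain steel ring 29 mm across, 10 mm high, 28 g, bore about 17 mm; z along its axis, this point 5 mm above the tray floor. This point is at least 50 mm from the tray's walls. Grasp it from above across its outside.
- micrometer: Bystander: outside micrometer lying flat on the bench, 61 x 130 x 16 mm; origin under its middle.
- dry_bearing_1_center (a point): Bystander: centre of a dry bearing of the same kind lying on the bare bench, 29 mm across, 10 mm high.
- dry_bearing_2_center (a point): Bystander: centre of a second dry bearing lying on the bare bench, 29 mm across, 10 mm high.

How it is judged:
On the way, in this order (a step that is already met when the one before it is completed fails the run):
1. the gun's lever is squeezed in, with the bearing still in the tray (value of joint gun_lever above 0.117 rad and distance of bearing_center from where it was at the start of the episode below 0.03 m), for 0.1 s.
2. the lever has sprung back out (value of joint gun_lever below 0.03 rad and distance of bearing_center from where it was at the start of the episode below 0.03 m), for 0.1 s.
3. the bearing is lifted in the fingers, higher than the screen's top edge (height (world z) of bearing_center above 0.141 m and contact force between bearing and the fingers above 1 N), for 0.1 s.
At the end, for the whole second after the job is handed in: The bearing is held still in the gripper, centred over the nozzle tip within 6 mm, its underside 3 to 20 mm above the tip, flat within 0.17 rad (10 degrees), touching neither gun nor screen, and the lever is out (below 0.03 rad) (horizontal distance between bearing_center and nozzle_tip below 0.006 m and z of bearing_center in the frame of nozzle_tip between 0.008 and 0.025 m and angle between bearing_center's own z axis and vertical below 0.17 rad and contact force between bearing and the fingers above 1 N and contact force between bearing and air_gun below 0.2 N and linear speed of bearing below 0.01 m/s and value of joint gun_lever below 0.03 rad); the arm keeps its last pose, push and grip.
It fails at once if the bearing knocks against the gun (contact force between bearing and air_gun above 0.5 N).
It fails at once if the splash screen is touched (contact force between splash_screen and anything else above 1 N).
It fails at once if the micrometer or a dry bearing is disturbed (distance of any of micrometer, dry_bearing_1_center, dry_bearing_2_center from where it was at the start of the episode above 0.015 m).
It also fails if it takes over 48 s, if anything falls off the work surface, if the arm or the gripper's body presses on something with over 40 N, if the wrist force passes 120 N, or if a joint passes its speed limit or range.

## Robot

A 6-joint arm with a two-finger parallel gripper is mounted at the origin on a cart in front of the work surface, level with it; the furniture and walls round the work are solid. World frame = base frame: x ahead of the robot, y to its left, z up, the work surface at z = 0. Lengths are in m, angles in rad, forces in N, time in s.
With the tool pointing down it reaches from about 0.3 to 0.75 m from the base axis. Payload 8.5 kg.
Tool frame: the origin (TCP) lies midway between the tips of the shut fingers; the grasp point (between the pads) lies 19 mm behind it; z points along the fingers, y is the direction in which the jaws open and shut (so a half turn about z gives the same grasp; the last joint's range is limited). The gripper opens to 88 mm and grips with 3 to 60 N. Pads are 18 mm wide; open, the fingers measure 123 mm over their backs; the gripper's body (75 mm by 187 mm) begins 45 mm behind the grasp point.
Start: joints at [0.954, 0.381, 1.297, -0, 1.464, -0.215], TCP at [0.215, 0.506, 0.239] pointing down, gripper open.
Joint ranges: [-3.11, 3.11], [-0.89, 2.33], [0.22, 2.48], [-1.42, 4.56], [0.17, 2.85], [-2.88, 2.88]. Speed limits (rad/s): [2.39, 2.39, 3.14, 3.14, 3.14, 3.14].

## Interface

Orientations are given as a unit quaternion [x, y, z, w].
In Python, from workcell import manip gives the robot as it stands. The module is installed in compiled form; this text tells all that it offers.
- The arm moves only by the shell command python3 -m jog 'ROWS' [FORCE]. ROWS is JSON, a list of rows, each a list of 5 numbers: the shift along the world's x, y, z in m, then the turn about the world's z in rad, then the closure, from -1 (fully open) to 1 (shut). In form: [[tx, ty, tz, roll, fingers], ...]. A call has exactly 5 rows; each row shifts and turns the commanded pose from where the row before left it; what a row does not reach is not made up. A row lasts 1/8 s, in which the tool goes at most 62.5 mm and 10.7 degrees, less where a joint would pass 70% of its speed; a pose out of reach is approached as far as the arm can. A call is refused whole if a number of a shift passes 0.0625 or a number of a turn 0.188, either way. A call with a gripper value outside its range is refused whole. The fingers move at their own pace and stop on an object; FORCE is the grip in N (left out, the last holds). Time passes only in rows, so rows that do not move let the fingers close, or fill a call up. It gives the time, the measured TCP pose, the force and the opening at its end, in the units of the state.
- manip.state(): the state, without advancing time (a new reading comes with each control period).
- manip.capture(name): name is "scene" or "top"; returns a dict with "img" (384x512x3 uint8, red, green, blue), "K" (3x3 intrinsics, pixels), "R" (3x3) and "t" (3): a world point X has camera coordinates R X + t. Camera axes: x right, y down, z forward; pixel columns grow to the right and rows downward; lengths in m; the calibration is good to about 2 mm. A picture is of the moment at which its call begins. There is no depth.
- manip.sign_off(): hands the job in, once; it reports no verdict.
The state is a dict: "clock": time; "joint_positions": joint angles; "qd": joint speeds; "joint_torque": joint torques, N m; "eef_pos": TCP position; "orientation": TCP orientation; "ft_force": force on the tool from outside, world axes, zero at the start; "wrist_torque": the same for the moment, N m; "grip_width": finger opening in m.
Only numpy, scipy, OpenCV 4.12 (cv2) and the standard library are available. Lean on these libraries where they do the work, as an engineer would, in place of code of your own. Each camera call takes 0.05 s, during which the arm holds its last target. There are 200 camera calls.

## Working session

There is one attempt and no reset: what is moved stays moved. The work goes in short steps, Python scripts to look and compute and a shell command to move; the robot and the scene stay as the last step left them, time stands still between calls to the robot, and variables do not carry over. Pictures are saved under pics/ and viewed, about 8 in all and at most 12, crops included, and the job is handed in when it is done.

```bash
mkdir -p pics
cat > h.py <<'E'
import numpy as np, cv2, pickle
from workcell import manip
def snap(n,name):
    c=manip.capture(n); pickle.dump(c,open(f'pics/{name}.pkl','wb'))
    cv2.imwrite(f'pics/{name}.png',cv2.cvtColor(np.asarray(c['img']),cv2.COLOR_RGB2BGR)); return c
def load(name): return pickle.load(open(f'pics/{name}.pkl','rb'))
def ray(c,u,v,z):
    K,R,t=[np.array(c[k],float) for k in('K','R','t')]
    o=-R.T@t; d=R.T@np.linalg.inv(K)@np.array([u,v,1.]); return o+d*(z-o[2])/d[2]
def proj(c,X):
    K,R,t=[np.array(c[k],float) for k in('K','R','t')]
    p=(K@(R@np.atleast_2d(X).T+t[:,None])).T; return p[:,:2]/p[:,2:]
E
python3 - <<'E'
from h import *
for n in('top','scene'):
    c=snap(n,n+'0'); print(n,np.round(-np.array(c['R']).T@np.array(c['t']),3))
im=[cv2.imread(f'pics/{n}0.png') for n in('top','scene')]
print(manip.state())
E
```

```text
top [ 0.48  -0.111  1.16 ]
scene [ 0.202 -0.682  0.644]
{'clock': 0.1, 'joint_positions': array([ 9.53732925e-01,  3.81119531e-01,  1.29812083e+00, -3.11398602e-05,
        1.46359795e+00, -2.15328565e-01]), 'qd': array([-0.00065723,  0.00056092, -0.00347931, -0.0001952 ,  0.00074808,
        0.00097275]), 'joint_torque': array([ 3.43869433e-03, -4.38653290e+01, -2.24913365e+01,  7.14634778e-02,
        3.42393655e-02, -4.07004495e-05]), 'eef_pos': array([0.2149411 , 0.50600175, 0.23822603]), 'orientation': array([ 1.99517703e-01,  9.79894024e-01, -5.75915303e-04, -2.37640431e-04]), 'ft_force': array([-0.43733493,  0.45546178,  0.7565668 ]), 'wrist_torque': array([-0.00236041, -0.0211439 ,  0.02353302]), 'grip_width': 0.0880493948379642}
```

View pics/top0.png

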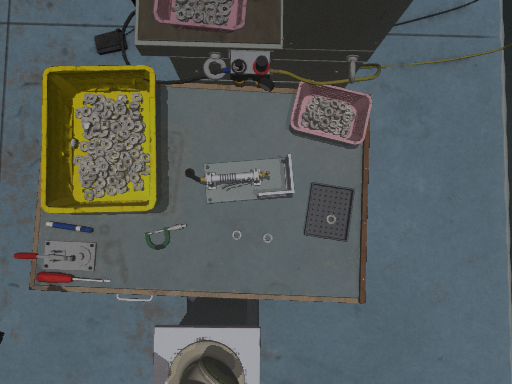

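View pics/scene0.png

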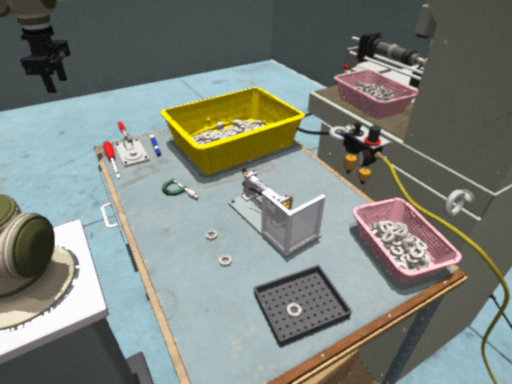

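The top view shows the gun at about (240,180), nozzle to the right, screen at (275–293,155–195). The tray is at (328,212) with the bearing at (331,219), and the dry bearings are at (237,235) and (268,238). I'll enlarge next.

Run:
```python
from h import *
def crop(n,x,y,w,h,s,out):
    im=cv2.imread(f'pics/{n}.png')[y:y+h,x:x+w]; im=cv2.resize(im,None,fx=s,fy=s,interpolation=cv2.INTER_CUBIC)
    for i in range(0,w,10): cv2.line(im,(i*s,0),(i*s,6),(0,0,255),1); cv2.putText(im,str(x+i),(i*s,16),0,.35,(0,0,255))
    for i in range(0,h,10): cv2.line(im,(0,i*s),(6,i*s),(0,0,255),1); cv2.putText(im,str(y+i),(7,i*s+4),0,.35,(0,0,255))
    cv2.imwrite(f'pics/{out}.png',im)
crop('top0',185,148,114,62,7,'ctop')
crop('scene0',225,160,105,95,6,'cscene')
crop('top0',300,180,56,64,9,'ctray')
```

```text
(no output)
```

View pics/ctop.png

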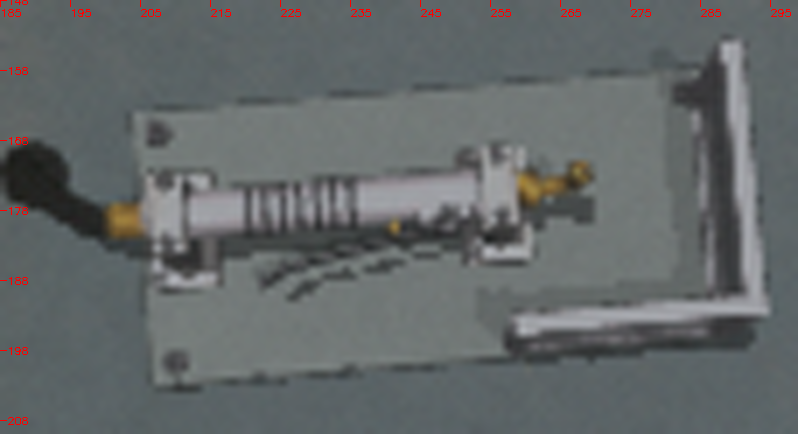

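View pics/cscene.png

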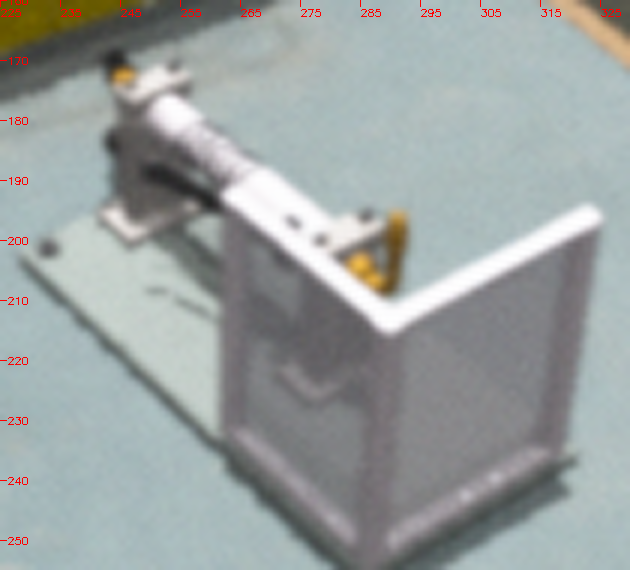

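View pics/ctray.png

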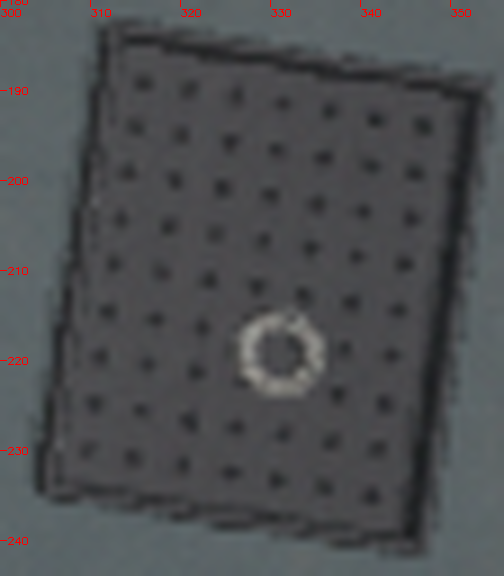

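The crops give these positions:
- **Nozzle tip:** top (267.9,172.4), scene (291.3,195.3).
- **Screen top corner:** top (294.7,193), scene (289.7,215.3).
- **Bearing:** top (331.3,219.3), scene about (294.5,310).

Next I'll fit the gun pose.

```bash
cat > fit.py <<'E'
from h import *
from scipy.optimize import least_squares
T,S=load('top0'),load('scene0')
pts=[('T',0,-88,120,267.8,172.5,3),('T',-65,-155,141,294.7,193,1),('T',45,-155,141,291.2,153.7,1),('T',-65,-55,141,257.9,195.9,1),('T',-55,-55,141,257.9,193,1),
('S',0,-88,120,291.3,195.5,3),('S',-65,-155,141,289.7,215.2,1),('S',45,-155,141,325.3,196.5,1),('S',-65,-55,141,262,192.5,1)]
def W(p,q):
    c,s=np.cos(p[2]),np.sin(p[2]); q=np.array(q)/1000.; return np.array([p[0]+c*q[0]-s*q[1],p[1]+s*q[0]+c*q[1],q[2]])
def res(p): return np.concatenate([w*(proj(T if k=='T' else S,W(p,(x,y,z)))[0]-(u,v)) for k,x,y,z,u,v,w in pts])
if __name__=='__main__':
    r=least_squares(res,[.55,0,0],loss='soft_l1'); p=r.x; print('gun',p)
    print(np.round(res(p).reshape(-1,2),1))
    print('tip',W(p,(0,-88,120)),'sq',W(p,(-2,25,75)))
    print('tip top',ray(T,267.8,172.5,.12),'scene',ray(S,291.3,195.5,.12))
    print('plate corners top',ray(T,207.1,203.1,.01),ray(T,204.3,164,.01))
    print('bearing',ray(T,331.3,219.3,.013),ray(S,294.5,309.5,.013))
    print('dry',ray(T,237,235,.01),ray(T,268,238,.01),'mic',ray(T,165,236,.01))
    print('axis proj top',np.round(proj(T,[W(p,(0,y,85)) for y in(-64,0,91)]),1),'lever end',np.round(proj(T,[W(p,(-13-84*np.sin(a)*0-84*np.sin(.167),-35+83,75)) for a in(0,)]),1))
    print('T f',T['K'][0][0],'px/mm')
E
python3 fit.py
```

```text
gun [ 0.59876029 -0.08209747  0.09911715]
[[ 1.5 -1.1]
 [ 0.6 -0.1]
 [ 0.4 -0.7]
 [ 0.8  0. ]
 [ 0.5 -0.8]
 [-2.4 -0.2]
 [-0.9 -0.3]
 [-0.3 -0.7]
 [-1.3 -0.9]]
tip [ 0.60746832 -0.16966555  0.12      ] sq [ 0.59429623 -0.05741808  0.075     ]
tip top [ 0.6064248  -0.16830543  0.12      ] scene [ 0.60895005 -0.17082583  0.12      ]
plate corners top [0.5225486  0.00950047 0.01      ] [0.64235542 0.02097381 0.01      ]
bearing [ 0.47912865 -0.37063221  0.013     ] [ 0.48142546 -0.3736572   0.013     ]
dry [ 0.4271642  -0.08332539  0.01      ] [ 0.41941296 -0.17769282  0.01      ] mic [0.42110451 0.13374899 0.01      ]
axis proj top [[259.3 174.3]
 [237.1 176.1]
 [205.3 178.6]] lever end [[221.3 187. ]]
T f 376.4121504758461 px/mm
```

```bash
for i in 1 2 3; do :; done
python3 -m jog '[[0.025,-0.0375,0,-0.071,-1],[0.025,-0.0375,0,-0.071,-1],[0.025,-0.0375,0,-0.071,-1],[0.025,-0.0375,0,-0.071,-1],[0.025,-0.0375,0,-0.071,-1]]' 20
python3 -m jog '[[0.025,-0.0375,0,-0.071,-1],[0.025,-0.0375,0,-0.071,-1],[0.025,-0.0375,0,-0.071,-1],[0.025,-0.0375,0,-0.071,-1],[0.025,-0.0375,0,-0.071,-1]]'
```

```text
clock: 0.72
eef_pos: [0.3406, 0.3173, 0.2386]
orientation: [0.37, 0.929, -0.0, -0.0]
ft_force: [1.2, 0.8, 0.3]
grip_width: 0.0885
clock: 1.35
eef_pos: [0.4656, 0.1298, 0.2386]
orientation: [0.529, 0.849, -0.0, -0.0]
ft_force: [1.5, 0.4, -0.5]
grip_width: 0.0881
```

```bash
python3 -m jog '[[0.0257,-0.0374,0,-0.0715,-1],[0.0257,-0.0374,0,-0.0715,-1],[0.0257,-0.0374,0,-0.0715,-1],[0.0257,-0.0374,0,-0.0715,-1],[0.0257,-0.0374,0,-0.0715,-1]]'
python3 -m jog '[[0,0,-0.03,0,-1],[0,0,-0.03,0,-1],[0,0,-0.02,0,-1],[0,0,0,0,-1],[0,0,0,0,-1]]'
python3 - <<'E'
from h import *
a=snap('top','top1');b=snap('scene','scene1')
i=cv2.imread('pics/top1.png')[140:215,185:300]; j=cv2.imread('pics/scene1.png')[120:240,215:335]
i=cv2.resize(i,None,fx=3.4,fy=3.4,interpolation=3); j=cv2.resize(j,None,fx=3.3,fy=3.3,interpolation=3)
o=np.zeros((max(i.shape[0],j.shape[0]),i.shape[1]+j.shape[1],3),np.uint8); o[:i.shape[0],:i.shape[1]]=i;o[:j.shape[0],i.shape[1]:]=j
cv2.imwrite('pics/v1.png',o)
E
```

```text
clock: 1.98
eef_pos: [0.5942, -0.0571, 0.2384]
orientation: [0.671, 0.741, -0.0, -0.0]
ft_force: [0.9, -1.0, 0.3]
grip_width: 0.088
clock: 2.6
eef_pos: [0.5939, -0.0559, 0.1596]
orientation: [0.67, 0.742, 0.0, 0.001]
ft_force: [0.1, 0.6, 0.4]
grip_width: 0.0882
```

View pics/v1.png

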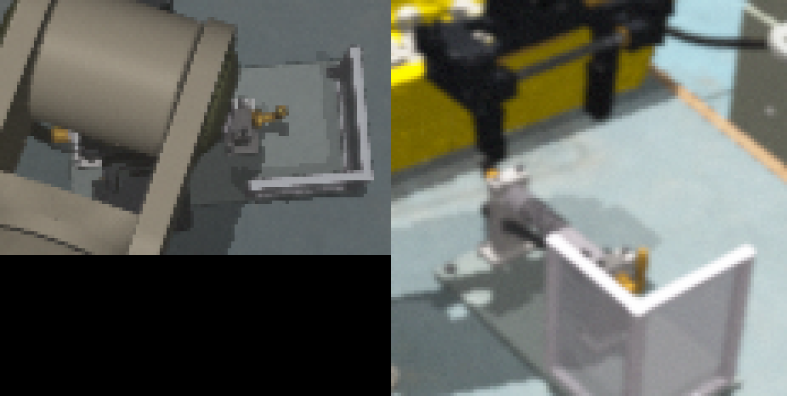

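Scene view: the fingers straddle the gun's line. The finger tips are at about scene (246,170) and (278,155), and the top view of the gun is hidden by the arm. I'll check the scene calibration against the known TCP.

```bash
python3 - <<'E'
from h import *
S=load('scene1'); p=np.array([.5939,-.0559,.1596]); d=np.array([np.cos(.099),np.sin(.099),0])
for s in(-.061,-.044,.044,.061): print(s,np.round(proj(S,p+s*d)[0],1))
E
python3 -m jog '[[0,0,-0.03,0,-1],[0,0,-0.03,0,-1],[0,0,-0.02,0,-1],[0,0,-0.02,0,-1],[0,0,0,0,-1]]'
```

```text
-0.061 [241.3 168.7]
-0.044 [246.9 166.4]
0.044 [274.6 155.1]
0.061 [279.7 153.1]
clock: 3.32
eef_pos: [0.5933, -0.0557, 0.0583]
orientation: [0.67, 0.742, -0.0, -0.001]
ft_force: [-0.6, 1.0, 0.7]
grip_width: 0.0879
```

```bash
python3 -m jog '[[0,0,0,0,0.2],[0,0,0,0,0.6],[0,0,0,0,1],[0,0,0,0,1],[0,0,0,0,1]]' 20
python3 -m jog '[[0,0,0,0,1],[0,0,0,0,1],[0,0,0,0,1],[0,0,0,0,1],[0,0,0,0,1]]'
python3 -c "
from h import *
snap('scene','scene2')"
```

```text
clock: 3.95
eef_pos: [0.5929, -0.0557, 0.0586]
orientation: [0.67, 0.742, -0.001, -0.001]
ft_force: [-4.5, 1.0, 0.7]
grip_width: 0.0405
clock: 4.58
eef_pos: [0.594, -0.0555, 0.0585]
orientation: [0.67, 0.742, 0.0, 0.0]
ft_force: [3.6, 4.6, -5.2]
grip_width: 0.024
```

```bash
python3 -m jog '[[0,0,0,0,1],[0,0,0,0,1],[0,0,0,0,1],[0,0,0,0,-1],[0,0,0,0,-1]]'
python3 -m jog '[[0,0,0,0,-1],[0,0,0,0,-1],[0,0,0,0,-1],[0,0,0,0,-1],[0,0,0,0,-1]]'
python3 -m jog '[[0,0,0,0,-1],[0,0,0.03,0,-1],[0,0,0.04,0,-1],[0,0,0.05,0,-1],[0,0,0.05,0,-1]]'
```

```text
clock: 5.25
eef_pos: [0.5931, -0.0562, 0.0587]
orientation: [0.67, 0.742, -0.001, -0.0]
ft_force: [-3.6, -1.8, -1.9]
grip_width: 0.0417
clock: 5.88
eef_pos: [0.5937, -0.0558, 0.0588]
orientation: [0.67, 0.742, 0.0, 0.0]
ft_force: [0.2, 0.1, 0.7]
grip_width: 0.0881
clock: 6.5
eef_pos: [0.5933, -0.0557, 0.2304]
orientation: [0.67, 0.742, -0.0, -0.0]
ft_force: [0.1, -0.8, 0.0]
grip_width: 0.0878
```

```bash
python3 -m jog '[[-0.0113,-0.0317,0,0,-0.14],[-0.0113,-0.0317,0,0,-0.14],[-0.0113,-0.0317,0,0,-0.14],[-0.0113,-0.0317,0,0,-0.14],[-0.0113,-0.0317,0,0,-0.14]]'
python3 -m jog '[[-0.0113,-0.0317,0,0,-0.14],[-0.0113,-0.0317,0,0,-0.14],[-0.0113,-0.0317,-0.02,0,-0.14],[-0.0113,-0.0317,-0.03,0,-0.14],[-0.0113,-0.0317,-0.03,0,-0.14]]'
python3 -m jog '[[0,0,-0.04,0,-0.14],[0,0,-0.03,0,-0.14],[0,0,-0.02,0,-0.14],[0,0,0,0,-0.14],[0,0,0,0,-0.14]]'
python3 - <<'E'
from h import *
S=snap('scene','scene3'); T=snap('top','top3'); s=manip.state(); p=s['eef_pos']; print(p,s['orientation'])
d=np.array([np.cos(.099),np.sin(.099),0]); n=np.array([-d[1],d[0],0])
for k in(-.025,0,.025): print(np.round(proj(S,p+k*d)[0],1))
x,y,w,h=235,245,130,100
j=cv2.resize(cv2.imread('pics/scene3.png')[y:y+h,x:x+w],None,fx=6,fy=6,interpolation=3)
for X,c in((p,(0,0,255)),((p[0],p[1],.013),(0,255,0)),((p[0],p[1],.013),(0,255,0))):
    u,v=proj(S,np.array(X))[0]; cv2.drawMarker(j,(int((u-x+.5)*6),int((v-y+.5)*6)),c,0,10,1)
cv2.imwrite('pics/v3.png',j)
E
```

```text
clock: 7.12
eef_pos: [0.5366, -0.2153, 0.2287]
orientation: [0.67, 0.742, 0.0, -0.0]
ft_force: [0.3, 0.5, -0.5]
grip_width: 0.0506
clock: 7.75
eef_pos: [0.4801, -0.3738, 0.148]
orientation: [0.67, 0.742, -0.0, 0.0]
ft_force: [-0.0, -0.8, 0.4]
grip_width: 0.0499
clock: 8.38
eef_pos: [0.4809, -0.3732, 0.0597]
orientation: [0.67, 0.742, -0.0, 0.001]
ft_force: [-0.1, -0.4, 0.3]
grip_width: 0.0505
[ 0.48094139 -0.37316105  0.05986955] [ 6.70302140e-01  7.42087691e-01 -1.17727216e-04  9.41449319e-04]
[286.2 302.4]
[295.9 295.8]
[305.3 289.4]
```

View pics/v3.png

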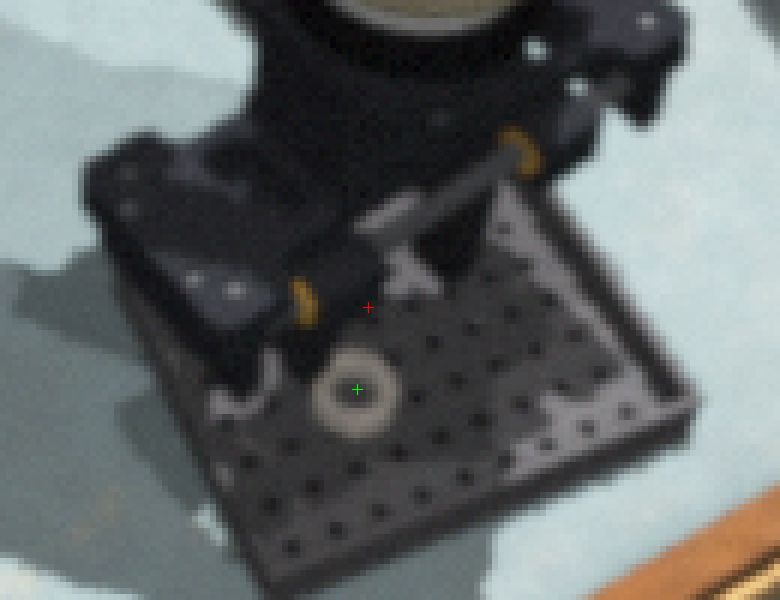

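The washed bearing is centred at (355,392) in the crop, where the TCP projects to (357,390). Next: descend and grasp.

```bash
python3 -m jog '[[0,0,-0.025,0,-0.14],[0,0,-0.02,0,-0.14],[0,0,-0.005,0,-0.14],[0,0,-0.003,0,-0.14],[0,0,0,0,-0.14]]'
python3 -m jog '[[0,0,0,0,0.2],[0,0,0,0,1],[0,0,0,0,1],[0,0,0,0,1],[0,0,0,0,1]]' 25
python3 -m jog '[[0,0,0,0,1],[0,0,0,0,1],[0,0,0,0,1],[0,0,0,0,1],[0,0,0,0,1]]'
```

```text
clock: 9.1
eef_pos: [0.4808, -0.3731, 0.0065]
orientation: [0.67, 0.742, -0.0, 0.001]
ft_force: [0.1, -0.2, -0.4]
grip_width: 0.0499
clock: 9.72
eef_pos: [0.4806, -0.3729, 0.006]
orientation: [0.67, 0.742, -0.0, 0.0]
ft_force: [-1.0, 0.1, 3.3]
grip_width: 0.0272
clock: 10.35
eef_pos: [0.4807, -0.3729, 0.006]
orientation: [0.67, 0.742, -0.0, 0.0]
ft_force: [-0.3, 0.2, 6.4]
grip_width: 0.027
```

```bash
python3 -m jog '[[0,0,0.005,0,1],[0,0,0.015,0,1],[0,0,0.03,0,1],[0,0,0.03,0,1],[0,0,0,0,1]]'
python3 - <<'E'
from h import *
S=snap('scene','scene4'); s=manip.state(); p=s['eef_pos']; print(p,s['grip_width'])
u,v=proj(S,p)[0]; x,y=int(u)-30,int(v)-30
j=cv2.resize(cv2.imread('pics/scene4.png')[y:y+60,x:x+70],None,fx=10,fy=10,interpolation=3)
cv2.drawMarker(j,(int((u-x+.5)*10),int((v-y+.5)*10)),(0,0,255),0,10,1); print(x,y,u,v)
cv2.imwrite('pics/v4.png',j)
E
```

```text
clock: 10.98
eef_pos: [0.4813, -0.3736, 0.0884]
orientation: [0.67, 0.742, -0.0, 0.002]
ft_force: [-0.6, 0.1, -1.1]
grip_width: 0.0267
[ 0.48073183 -0.3729789   0.08666284] 0.0267912471212012
266 257 296.8166327038842 287.42846898057104
```

View pics/v4.png

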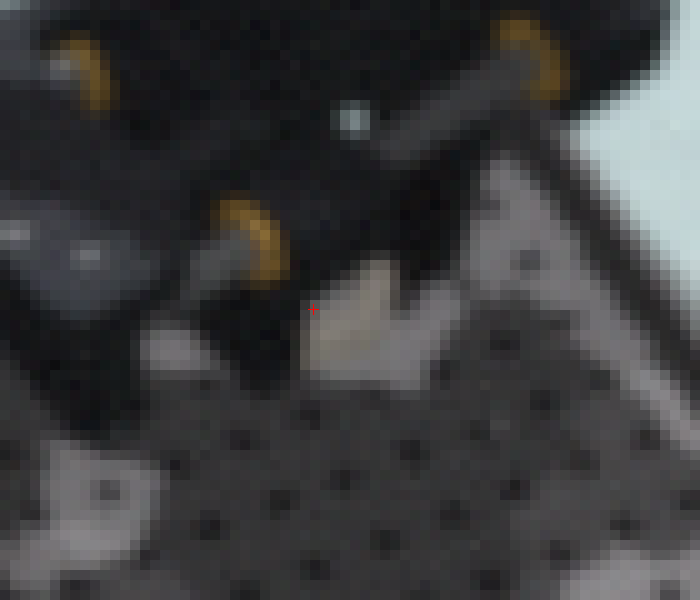

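The bearing (beige, crop (300–400,260–370)) is lifted between the fingers. Next I lift it high and carry it over the screen, stopping above the nozzle.

```bash
python3 -m jog '[[0,0,0.03,0,1],[0,0,0.04,0,1],[0,0,0.04,0,1],[0,0,0.02,0,1],[0,0,0,0,1]]'
python3 -m jog '[[0.0127,0.0203,0,0,1],[0.0127,0.0203,0,0,1],[0.0127,0.0203,0,0,1],[0.0127,0.0203,0,0,1],[0.0127,0.0203,0,0,1]]'
python3 -m jog '[[0.0127,0.0203,0,0,1],[0.0127,0.0203,0,0,1],[0.0127,0.0203,0,0,1],[0.0127,0.0203,0,0,1],[0.0127,0.0203,0,0,1]]'
python3 -m jog '[[0,0,0,0,1],[0,0,-0.015,0,1],[0,0,-0.02,0,1],[0,0,-0.01,0,1],[0,0,0,0,1]]'
python3 - <<'E'
from h import *
S=snap('scene','scene5'); s=manip.state(); p=s['eef_pos']; print(p,s['grip_width'])
u,v=proj(S,[.6075,-.1696,.12])[0]; x,y=int(u)-40,int(v)-40
j=cv2.resize(cv2.imread('pics/scene5.png')[y:y+60,x:x+75],None,fx=10,fy=10,interpolation=3)
for X,c in((p,(0,0,255)),((.6075,-.1696,.12),(0,255,0))):
  u,v=proj(S,np.array(X))[0];print(u,v);cv2.drawMarker(j,(int((u-x+.5)*10),int((v-y+.5)*10)),c,0,10,1)
print(x,y);cv2.imwrite('pics/v5.png',j)
E
```

```text
clock: 11.65
eef_pos: [0.4807, -0.3729, 0.2158]
orientation: [0.67, 0.742, -0.0, 0.0]
ft_force: [0.3, 0.1, -0.9]
grip_width: 0.027
clock: 12.28
eef_pos: [0.544, -0.2703, 0.2133]
orientation: [0.67, 0.742, -0.0, -0.002]
ft_force: [0.0, 0.4, 0.1]
grip_width: 0.0266
clock: 12.9
eef_pos: [0.6074, -0.1689, 0.2132]
orientation: [0.67, 0.742, -0.001, -0.002]
ft_force: [0.5, -0.1, -0.8]
grip_width: 0.0268
clock: 13.52
eef_pos: [0.607, -0.1702, 0.1696]
orientation: [0.671, 0.742, -0.0, -0.001]
ft_force: [0.7, 0.1, 0.4]
grip_width: 0.0268
[ 0.60739651 -0.17022381  0.1705703 ] 0.02691785305029624
292.0823910757952 178.5490653206507
290.5097436776216 195.41685207535866
250 155
```

View pics/v5.png

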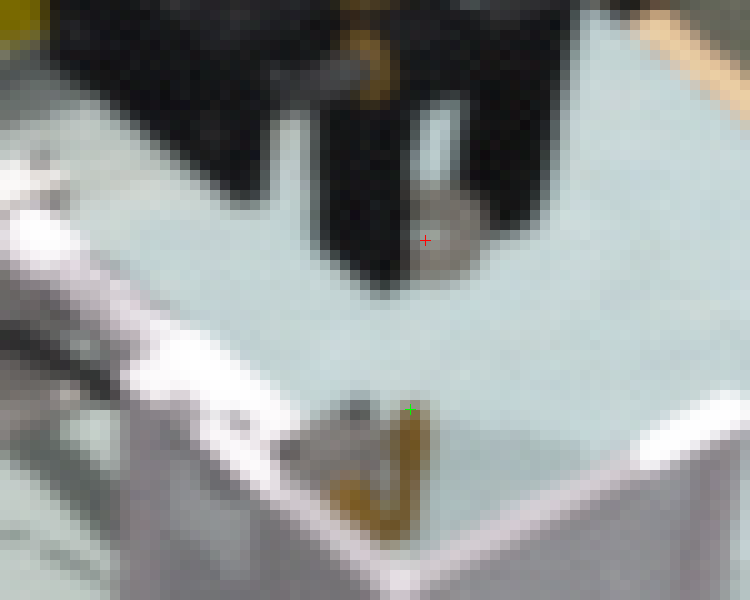

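The bearing (crop (410–485,185–285)) is held, but its bore shows rather openly, so I can't yet say it is flat. I'll overlay models for several tilts.

Run:
```python
from h import *
S=load('scene5'); x,y=270,165; f=16
im=cv2.resize(cv2.imread('pics/scene5.png')[y:y+26,x:x+36],None,fx=f*.5*1.35,fy=f*.5*1.35,interpolation=3); F=f*.5*1.35
d=np.array([np.cos(.099),np.sin(.099),0]); n=np.array([-d[1],d[0],0]); z=np.array([0,0,1.])
p=np.array([.6074,-.1702,.1705])+.002*z
tiles=[]
for tilt in(None,0,30,60,90,-30):
    j=im.copy()
    if tilt is not None:
        a=np.radians(tilt); N=np.cos(a)*n+np.sin(a)*z; Z=-np.sin(a)*n+np.cos(a)*z
        th=np.linspace(0,2*np.pi,60)
        for r,h,c in((.0145,.005,(0,0,255)),(.0145,-.005,(255,0,255)),(.0085,.005,(0,200,0)),(.0085,-.005,(200,200,0))):
            X=p+r*np.outer(np.cos(th),d)+r*np.outer(np.sin(th),N)+h*Z
            q=((proj(S,X)-(x,y)+.5)*F).astype(int); cv2.polylines(j,[q],True,c,1)
        cv2.putText(j,str(tilt),(5,15),0,.5,(0,0,255))
    tiles.append(j[:, :265])
cv2.imwrite('pics/v6.png',np.vstack([np.hstack(tiles[:3]),np.hstack(tiles[3:])]))
```

```text
(no output)
```

View pics/v6.png

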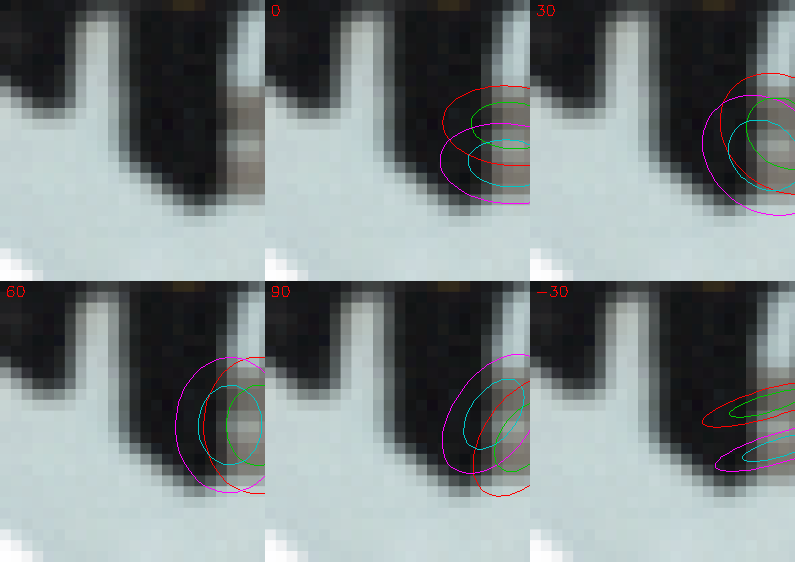

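The untilted model fits: the silhouette spans y 87–203 as seen, and the bore gap is at y 145. The bearing is flat and centred on the TCP. Now the final descent, with a 0.7 mm correction in x.

```bash
python3 -m jog '[[0.0007,0,-0.01,0,1],[0,0,-0.01,0,1],[0,0,-0.01,0,1],[0,0,-0.006,0,1],[0,0,0,0,1]]'
python3 -m jog '[[0,0,0,0,1],[0,0,0,0,1],[0,0,0,0,1],[0,0,0,0,1],[0,0,0,0,1]]'
python3 - <<'E'
from h import *
S=snap('scene','scene7'); T=snap('top','top7'); s=manip.state(); p=s['eef_pos']; print(p,s['orientation'],s['ft_force'],s['grip_width'])
x,y=262,165; F=10
j=cv2.resize(cv2.imread('pics/scene7.png')[y:y+50,x:x+60],None,fx=F,fy=F,interpolation=3)
th=np.linspace(0,6.283,60)
for h,c in((.007,(0,0,255)),(-.003,(255,0,255))):
    X=p+np.c_[.0145*np.cos(th),.0145*np.sin(th),0*th+h]; cv2.polylines(j,[((proj(S,X)-(x,y)+.5)*F).astype(int)],True,c,1)
u,v=proj(S,[p[0],p[1],.12])[0]; cv2.drawMarker(j,(int((u-x+.5)*F),int((v-y+.5)*F)),(0,255,0),0,10,1)
i=cv2.resize(cv2.imread('pics/top7.png')[150:200,240:300],None,fx=3,fy=3,interpolation=3)
o=np.zeros((500,790,3),np.uint8); o[:,:600]=j; o[:150,605:785]=i; cv2.imwrite('pics/v7.png',o)
E
```

```text
clock: 14.2
eef_pos: [0.6082, -0.1697, 0.1342]
orientation: [0.67, 0.742, -0.0, -0.0]
ft_force: [0.5, 1.2, -0.4]
grip_width: 0.0267
clock: 14.82
eef_pos: [0.6083, -0.1698, 0.1348]
orientation: [0.67, 0.742, 0.0, 0.0]
ft_force: [-0.2, 0.4, -0.6]
grip_width: 0.0266
[ 0.60828085 -0.16979855  0.13473606] [ 6.70317953e-01  7.42074013e-01  2.07658055e-06 -2.03803244e-05] [ 1.29718666 -0.52634408 -0.79557068] 0.02709976765148905
```

View pics/v7.png

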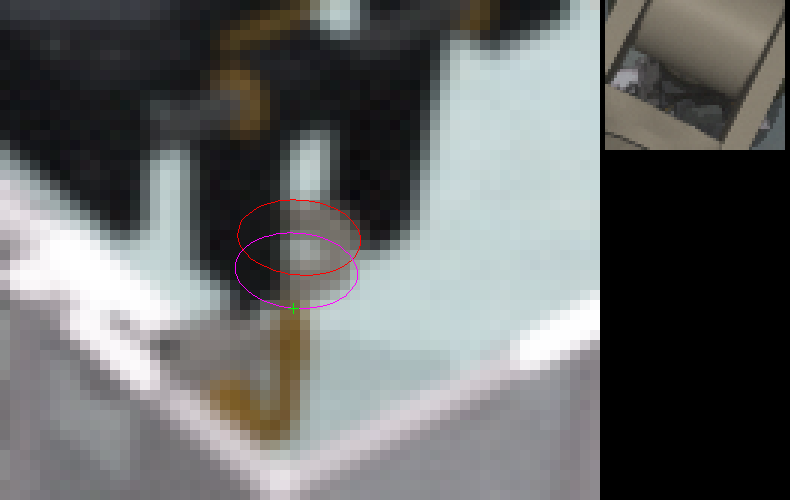

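The nozzle tip is at crop (293,303), under the marker at (293,308). The bearing is flat and matches the model above it, there is no contact force, and the screen is clear. Handing in.

```bash
python3 -c "
from h import *
print(manip.sign_off()); s=manip.state(); print(s['clock'],s['eef_pos'],s['grip_width'],s['ft_force'])"
```

```text
the job is handed in; nothing more can be done
None
the job is handed in; nothing more can be done
```

The job is handed in, and the arm is holding the washed bearing over the nozzle. The hand-in gave no verdict, and I could not read the robot's state after it.

- **Lever:** I squeezed lever and gun together at the squeeze point until the fingers were 24 mm apart (24.5 mm was expected for fully in). I then opened the fingers fully to 88 mm so it could spring back. I did not look at the lever in a picture afterwards.
- **Bearing:** I took it from the tray with a 25 N grip and carried it over the screen with the fingertips about 70 mm above the screen's top edge. It ended centred over the nozzle with its underside about 11 to 12 mm above the tip. The clock read about 15 s of the 48 s.

**Last checks**
- The fingertips were at (0.608, -0.170, 0.135) m, over my estimate of the nozzle tip at (0.608, -0.170, 0.120) m. In the last scene picture the tip lies within a pixel of that.
- The bearing's outline matches a flat ring, and the force readings show only noise, with no sign of contact with gun or screen.

**What disagreed**
- The two cameras differ by about 2 to 3 mm in position. I used the distance from bearing to nozzle, which agreed to about 0.5 mm.
- The fingers read 27 mm on the 29 mm bearing. I put this down to the grip compressing slightly, but did not confirm it.
- In the last picture the ring's lower edge is about 1 to 2 mm off the model, which is within tolerance.

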